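Seat the thread gauge leaf in the lift spindle

TASK

The dispensary lift's screw drive is on the counter for its wear check. Take the toothed gauge leaf out of its fitted nest, tipping it up first by pressing down its end over the thumb well because the pocket leaves no room for fingers; then lay it on the drive's wide guide way and slide its teeth fully home into the spindle's thread, so that it sits flat and square to the thread along its whole length, and leave it there. Leave the tablet jar, the carton and the wrench where they are.

Things in the scene. Friction and masses are not known exactly. Their poses are not given: they have to be found in the camera images.
- leaf_centre (a point): gauge leaf: loose flat steel plate, 150 long (y), 5 thick (z up), about 0.25 kg; point midway along its length and thickness. y runs to the toothed end, x to the teeth. Toothed part: y -25..75, from the straight back edge x = -28 to the tooth roots x = 22. Narrow plain tang: y -75..-25, x -28..-4. Centre of mass at y = 11
- leaf_teeth (a point): middle of the root line of the leaf's 8 teeth (22, 25, 0 from leaf_centre; same axes). The teeth stand 5.5 mm out from it along x at 12 mm pitch, the first and last 42 mm either side of this point; each is 6.2 mm wide at the root, 3.3 mm at the tip
- leaf_tang (a point): centre of the leaf's plain tang (-16, -50, 0 from leaf_centre; same axes), 24 mm wide (x), 50 mm long, 5 mm thick: the place to grip
- nest: fixed grey plastic nest, 90 x 204 x 34 mm (x, y, z); origin at the centre of its underside, y towards the thumb well. A pocket 5 mm deep (floor 29 mm up, rim 34) follows the leaf's outline with about 2 mm to spare. The leaf lies in it flush with the rim, axes as the nest's, centre at x = 0, y = -13
- well (a point): centre of the thumb well's mouth at rim height (49 mm from the nest's centre along y; axes as the nest's). The well is 81 mm long (y), 59.5 wide, its floor 29 mm below the rim. It undercuts the last 53 mm of the leaf's toothed end and runs 28 mm past it. Pressed there the leaf rocks up; let go it falls back, unless also drawn 12 to 25 mm on into the well: then it stays tipped about 18 degrees
- drive: fixed aluminium screw drive, 174 x 268 x 92 mm; origin on the counter under the spindle's axis, midway between bearings; y along the spindle. Its wide flat guide way, top 57.5 mm up, spans x = -100..-30 over the whole length. Grey bearing blocks 92 mm high at y = -130..-100 and 100..130 (x -29..34); a rail at x = 36..66
- thread_axis (a point): point on the spindle's axis, 60 mm up, midway between bearings; axes as the drive's. Steel spindle, stiff to turn: trapezoidal thread 44 mm outside, 31 core, pitch 12, over 200 mm. Where along y its grooves (7.6 mm wide at the crests) lie is unknown. A leaf lying on the guide way, x towards the spindle, has leaf_centre at x = -49.5 if its teeth stop on the crests, -44 if fully home
- tablet_jar_mid (a point): bystander: white tablet jar with cap, 62 mm across, 105 mm tall; its centre
- carton_mid (a point): bystander: medicine carton, 60 x 125 x 45 mm; its centre
- wrench_mid (a point): bystander: steel wrench, 160 mm long; its middle
There are look-alikes about, which are no part of the job. There is more than one size of the nest; the one meant has the size given above.

How it is judged:
On the way:
1. the leaf is tipped up in its nest (angle between leaf_centre's own z axis and vertical above 0.15 rad and horizontal distance between leaf_centre and nest below 0.06 m), for 0.2 s.
At the end, for the whole second after the job is handed in: The leaf lies still on the guide way, teeth fully in the spindle's thread: its centre at most 1.6 mm short of home and within 2 mm of the axis's height, its length within 0.025 rad of the spindle's direction, its face level within 0.03 rad (x of leaf_centre in the frame of thread_axis between -0.0456 and -0.041 m and z of leaf_centre in the frame of thread_axis between -0.002 and 0.002 m and y of leaf_centre in the frame of thread_axis between -0.09 and 0.09 m and angle between the y axis of leaf_centre and the y axis of thread_axis, either way round below 0.025 rad and angle between leaf_centre's own z axis and vertical below 0.03 rad and linear speed of leaf below 0.01 m/s); the robot touches nothing.
It fails at once if the tablet jar is moved more than 30 mm (distance of tablet_jar_mid from where it was at the start of the episode above 0.03 m).
It fails at once if the carton is moved more than 30 mm (distance of carton_mid from where it was at the start of the episode above 0.03 m).
It fails at once if the wrench is moved more than 30 mm (distance of wrench_mid from where it was at the start of the episode above 0.03 m).
It also fails if it takes over 72 s, if anything falls off the work surface, if the arm or the gripper's body presses on something with over 40 N, if the wrist force passes 120 N, or if a joint passes its speed limit or range.

ROBOT

A 7-joint arm with a two-finger parallel gripper is mounted at the origin on the work surface. World frame = base frame: x ahead of the robot, y to its left, z up, the work surface at z = 0. Lengths are in m, angles in rad, forces in N, time in s.
With the tool pointing down it reaches from about 0.4 to 0.925 m from the base axis. Payload 4.1 kg.
Tool frame: the origin (TCP) lies midway between the tips of the shut fingers; the grasp point (between the pads) lies 19 mm behind it; z points along the fingers, y is the direction in which the jaws open and shut (so a half turn about z gives the same grasp; the last joint's range is limited). The gripper opens to 85 mm and grips with 20 to 120 N. Pads are 22 mm wide; open, the fingers measure 114 mm over their backs; the gripper's body (76 mm by 85 mm) begins 54 mm behind the grasp point. The pads swing forward as they close: fully open they stand 13 mm farther back than shut.
Start: joints at [-1.389, 0.398, 0.045, 1.537, -0.019, 1.207, -0.051], TCP at [0.18, 0.625, 0.231] pointing down, gripper open.
Joint ranges: [-2.82, 2.82], [-0.49, 2.23], [-1.37, 1.46], [0, 2.46], [-1.36, 4.5], [0.23, 2], [-2.94, 2.94]. Speed limits (rad/s): [2.57, 2.57, 3.14, 3.14, 3.14, 3.14, 3.14].

INTERFACE

Orientations are given as a 3x3 rotation matrix whose columns are the frame's x, y, z axes.
In Python, from cell import manip, eyes gives the robot as it stands. The module is installed in compiled form; this text tells all that it offers.
- The arm moves only by the shell command python3 -m pendant 'ROWS' [FORCE]. ROWS is a JSON object of lists of equal length, an entry for each row: "xyz": the shift along the tool's x, y, z in mm, a list of three; "rotation": the turn, a rotation vector about the tool's x, y, z in rad, a list of three; "gripper": the opening, from 0 (shut) to 1 (fully open). In form: {"xyz": [[x, y, z], ...], "rotation": [[rx, ry, rz], ...], "gripper": [gripper, ...]}. A call has 1 to 20 rows; each row shifts and turns the pose as measured when the row begins, along the tool's axes as they then stand; what a row does not reach is not made up. A row lasts 1/12 s, in which the tool goes at most 41.7 mm and 7.16 degrees, less where a joint would pass 70% of its speed; a pose out of reach is approached as far as the arm can. A call with a gripper value outside its range is refused whole. The fingers move at their own pace and stop on an object; FORCE is the grip in N (left out, the last holds). Time passes only in rows, so rows that do not move let the fingers close. It gives the time, the measured TCP pose, the force and the opening at its end, in the units of the state.
- manip.sense(): the state, without advancing time (a new reading comes with each control period).
- eyes.camera(name): name is "side" or "top"; returns the picture (480x640x3 uint8, blue, green, red); there is no depth.
- eyes.camera_info(name): a dict with "intrinsics" (3x3 intrinsics, pixels), "dist" ([k1, k2, p1, p2, k3] as OpenCV has them; the pictures are not rectified), "R" (3x3) and "t" (3): a world point X has camera coordinates R X + t. Camera axes: x right, y down, z forward; pixel columns grow to the right and rows downward; lengths in m; the calibration is good to about 2 mm. A picture is of the moment at which its call begins. camera_info takes no time and is no camera call.
- manip.sign_off(): hands the job in, once; it reports no verdict.
The state is a dict: "t": time; "joints": joint angles; "dq": joint speeds; "joint_efforts": joint torques, N m; "eef_pos": TCP position; "eef_rot": TCP orientation; "contact_force": force on the tool from outside, world axes, zero at the start; "ft_torque": the same for the moment, N m; "width": opening from 0.0 (shut) to 1.0 (fully open).
Only numpy, scipy, OpenCV 4.12 (cv2) and the standard library are available. Lean on these libraries where they do the work, as an engineer would, in place of code of your own. Each camera call takes 0.05 s, during which the arm holds its last target. There are 200 camera calls.

## Working session

There is one attempt and no reset: what is moved stays moved. The work goes in short steps, Python scripts to look and compute and a shell command to move; the robot and the scene stay as the last step left them, time stands still between calls to the robot, and variables do not carry over. Pictures are saved under pics/ and viewed, about 8 in all and at most 12, crops included, and the job is handed in when it is done.

```bash
mkdir -p pics; python3 - <<'E'
from cell import manip, eyes
import cv2
s=manip.sense(); print({k:(s[k]) for k in ("t","eef_pos","eef_rot","width","contact_force")})
for n in("side","top"):
    cv2.imwrite(f"pics/{n}0.png",eyes.camera(n)); c=eyes.camera_info(n); print(n,c)
E
```

```text
{'t': 0.0, 'eef_pos': array([0.17994575, 0.62392228, 0.23025305]), 'eef_rot': array([[-9.60851709e-01,  2.77062847e-01, -4.14467029e-04],
       [ 2.77063125e-01,  9.60849801e-01, -1.91966562e-03],
       [-1.33627459e-04, -1.95934752e-03, -9.99998072e-01]]), 'width': 1.000448707474774, 'contact_force': array([ 0.28117047, -0.18227281,  0.40181616])}
side {'intrinsics': array([[518.75055374,   0.        , 316.90600053],
       [  0.        , 518.75055374, 230.5744395 ],
       [  0.        ,   0.        ,   1.        ]]), 'dist': array([-0.05021819,  0.        ,  0.        ,  0.        ,  0.        ]), 'R': array([[-0.94947503, -0.31355611,  0.01340651],
       [-0.24751534,  0.7218664 , -0.64625464],
       [ 0.19295938, -0.61692096, -0.76300407]]), 't': array([0.53352257, 0.15886106, 0.95124998])}
top {'intrinsics': array([[522.58447788,   0.        , 320.4277557 ],
       [  0.        , 522.58447788, 236.120936  ],
       [  0.        ,   0.        ,   1.        ]]), 'dist': array([-0.03770701,  0.        ,  0.        ,  0.        ,  0.        ]), 'R': array([[-0.01256688, -0.99984075,  0.01267062],
       [-0.9909997 ,  0.01076484, -0.13343059],
       [ 0.13327295, -0.01423339, -0.99097716]]), 't': array([0.01387659, 0.53698562, 1.05226075])}
```

View pics/top0.png

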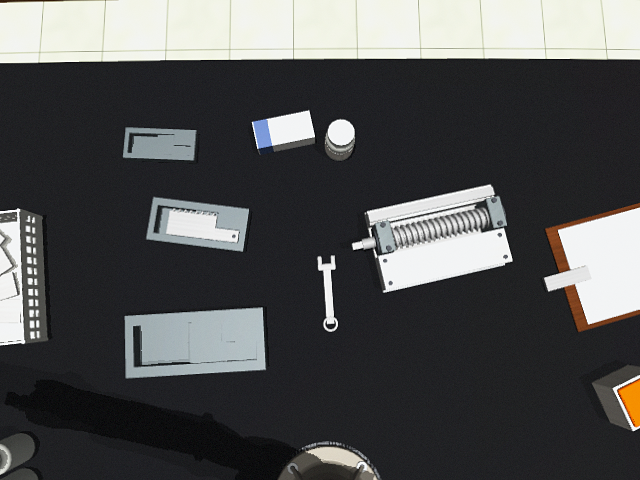

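View pics/side0.png

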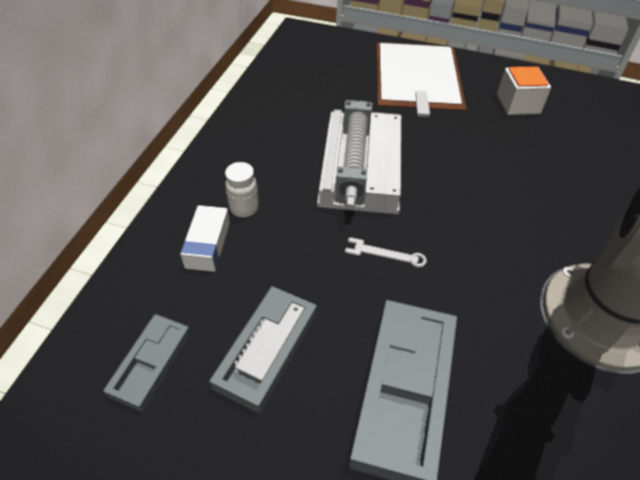

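Candidates for the nest are, in top-view pixels, small (160,144), middle with leaf (198,224) and large (195,342). Only the middle one holds a leaf; I'll check its size. The drive is at (440,238), the wrench at (329,292), the carton at (284,131) and the jar at (340,138).

```bash
cat > h.py <<'E'
import numpy as np, cv2
from cell import manip, eyes
C={n:eyes.camera_info(n) for n in("side","top")}
def ray(n,uv):
    c=C[n]; p=cv2.undistortPoints(np.array([[uv]],float),c["intrinsics"],c["dist"])[0,0]
    d=c["R"].T@np.array([p[0],p[1],1]); return -c["R"].T@c["t"], d/np.linalg.norm(d)
def plane(n,uv,z):
    o,d=ray(n,uv); return o+d*(z-o[2])/d[2]
def tri(a,b):
    (o1,d1),(o2,d2)=ray("top",a),ray("side",b)
    A=np.stack([d1,-d2],1); s=np.linalg.lstsq(A,o2-o1,rcond=None)[0]
    p,q=o1+s[0]*d1,o2+s[1]*d2; return (p+q)/2,np.linalg.norm(p-q)*1000
def proj(n,X):
    c=C[n]; return cv2.projectPoints(np.array(X,float).reshape(-1,3),cv2.Rodrigues(c["R"])[0],c["t"],c["intrinsics"],c["dist"])[0][:,0]
def crop(img,x,y,w,h,s,step=10):
    o=cv2.resize(img[y:y+h,x:x+w],None,fx=s,fy=s,interpolation=cv2.INTER_CUBIC)
    for u in range(-(-x//step)*step,x+w,step):
        cv2.line(o,((u-x)*s,0),((u-x)*s,6),(0,255,255),1)
        if u%(2*step)==0: cv2.putText(o,str(u),((u-x)*s,16),0,.35,(0,255,255),1)
    for v in range(-(-y//step)*step,y+h,step):
        cv2.line(o,(0,(v-y)*s),(6,(v-y)*s),(0,255,255),1)
        if v%(2*step)==0: cv2.putText(o,str(v),(8,(v-y)*s+4),0,.35,(0,255,255),1)
    return o
E
python3 - <<'E'
from h import *
t=cv2.imread("pics/top0.png"); s=cv2.imread("pics/side0.png")
W=np.zeros((600,800,3),np.uint8)
def put(i,x,y): i=i[:600-y,:800-x]; W[y:y+i.shape[0],x:x+i.shape[1]]=i
put(crop(t,142,190,112,66,4),0,0)
put(crop(t,348,178,170,120,2),450,0)
put(crop(s,206,283,114,80+50,2),0,270) if 0 else put(crop(s,206,283,114,130,2),0,270)
put(cv2.resize(crop(s,312,92,96,124,4),None,fx=.65,fy=.65),500,260)
put(crop(t,348,178,85,110,3),235,270)
cv2.imwrite("pics/c1.png",W)
# masks
for n,i,(x,y,w,h) in(("top",t,(135,188,125,70)),("side",s,(200,280,125,135)),("top",t,(340,178,180,120)),("side",s,(312,92,96,124))):
    sub=i[y:y+h,x:x+w]; m=(sub.max(2)>75).astype(np.uint8)
    cs=max(cv2.findContours(m,0,1)[0],key=cv2.contourArea)
    print(n,np.round(cv2.approxPolyDP(cv2.convexHull(cs),2.0,True)[:,0]+[x,y],1).tolist())
# nest sides colour
for p in((160,236),(200,243),(170,203)): print(p,t[p[1],p[0]])
E
```

```text
top [[153, 197], [248, 208], [242, 251], [146, 239]]
side [[273, 286], [316, 306], [262, 400], [255, 405], [209, 380]]
top [[492, 186], [504, 210], [512, 261], [504, 265], [383, 292], [352, 247], [364, 213], [368, 210], [488, 184]]
side [[345, 100], [371, 102], [401, 115], [401, 193], [398, 213], [317, 205], [330, 112]]
(160, 236) [172 168 155]
(200, 243) [184 180 168]
(170, 203) [170 164 153]
```

View pics/c1.png

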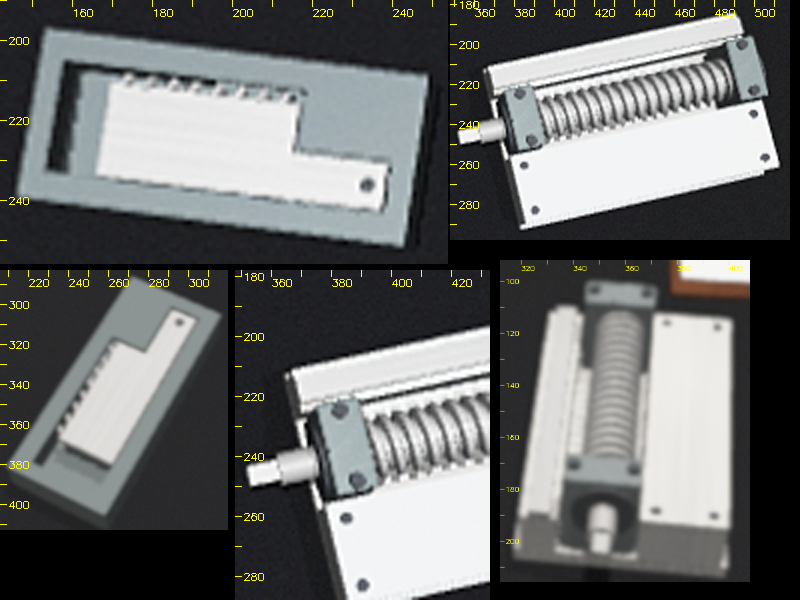

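The crop confirms the choice: the leaf lies in the middle nest, teeth towards +X world, and the well is at the left (+Y). The drive's wide way faces the robot, with its corners at (383,292) and (512,261). Next I triangulate corners and check sizes.

```bash
python3 - <<'E'
from h import *
nest=[((153,197),(210.5,380)),((248,208),(273,287)),((242,251),(316,306.5)),((146,239.5),(257,398))]
drv=[((383.5,291.5),(400,195)),((512,261),(401,115))]
def rep(L,z):
    P=[]
    for a,b in L:
        p,e=tri(a,b); q=plane("top",a,z); r=plane("side",b,z); P.append(q)
        print(np.round(p,4),"gap",round(e,1),"top@z",np.round(q[:2],4),"side@z",np.round(r[:2],4))
    return P
P=rep(nest,.034); P=[(plane("top",a,.034)+plane("side",b,.034))/2 for a,b in nest]
print("sides",[round(np.linalg.norm(P[i]-P[(i+1)%4]),4) for i in range(4)])
c=np.mean(P,0); y=(P[0]+P[3]-P[1]-P[2]); yaw=np.arctan2(-y[0],y[1]); print("nest",c,"yaw",yaw)
D=rep(drv,.0575);D=[(plane("top",a,.0575)+plane("side",b,.0575))/2 for a,b in drv]; y=D[0]-D[1]; print("len",np.linalg.norm(y)); dy=np.arctan2(-y[0],y[1])
ex,ey=np.array([np.cos(dy),np.sin(dy)]),np.array([-np.sin(dy),np.cos(dy)])
o=(D[0]+D[1])[:2]/2+.1*ex; print("drive",o,"yaw",dy)
# fine check: way edge line fit in top image
t=cv2.imread("pics/top0.png")
def R(a): return np.array([[np.cos(a),-np.sin(a)],[np.sin(a),np.cos(a)]])
for k,(p,z) in {"guideout0":((-.1,-.134),.0575),"guideout1":((-.1,.134),.0575),"b1":((-.029,.1),.092),"b2":((.034,.13),.092),"b3":((-.029,-.1),.092),"b4":((.034,-.13),.092)}.items():
    X=np.r_[o+R(dy)@p,z]; print(k,proj("top",X).round(1),proj("side",X).round(1))
for k,p in {"leafc":(0,-.013),"toothend":(-.003,.062),"leafhole?":(-.016,-.063),"tang":(-.016,-.063)}.items():
    X=np.r_[c[:2]+R(yaw)@p,.034]; print(k,X.round(4),proj("top",X).round(1),proj("side",X).round(1))
E
```

```text
[0.6231 0.3578 0.0386] gap 0.5 top@z [0.6244 0.3593] side@z [0.6244 0.3562]
[0.5961 0.1582 0.0365] gap 3.9 top@z [0.5986 0.1588] side@z [0.5948 0.1566]
[0.5078 0.1707 0.034 ] gap 0.3 top@z [0.508  0.1708] side@z [0.5077 0.1708]
[0.535  0.366  0.0521] gap 6.4 top@z [0.5342 0.3712] side@z [0.5424 0.3598]
sides [np.float64(0.2019), np.float64(0.0898), np.float64(0.1971), np.float64(0.0864)]
nest [0.56680972 0.26293356 0.034     ] yaw -0.1462567956651787
[ 0.4215 -0.1167  0.0656] gap 3.2 top@z [ 0.4201 -0.1179] side@z [ 0.4238 -0.1247]
[ 0.478  -0.3819  0.0624] gap 0.3 top@z [ 0.4785 -0.3838] side@z [ 0.4786 -0.3885]
len 0.27079239835430446
drive [ 0.5480544  -0.23280809] yaw 0.2106149255152796
guideout0 [[512.5 261.1]] [[400.8 115.9]]
guideout1 [[385.8 290.4]] [[400.5 195.9]]
b1 [[396.4 250.8]] [[368.2 169.3]]
b2 [[374.2 223.3]] [[336.4 176.7]]
b3 [[493.3 228.8]] [[372.  110.3]]
b4 [[499.3 195.3]] [[345.7 100.5]]
leafc [0.5649 0.2501 0.034 ] [[204.3 224.3]] [[269.4 335. ]]
toothend [0.5729 0.3247 0.034 ] [[168.7 220.9]] [[247.8 372.4]]
leafhole? [0.5418 0.2029 0.034 ] [[226.7 235. ]] [[291.7 316. ]]
tang [0.5418 0.2029 0.034 ] [[226.7 235. ]] [[291.7 316. ]]
```

The top-view rays onto z=0.034 give 91 × 202 mm, which matches the 90 × 204 nest. Its centre is (0.566, 0.265) and its yaw −0.13. The triangulated rim heights are 34–39 mm; the fourth corner is bad because of a poor side-view pixel. Now I turn the wrist so the jaws lie across the leaf and shut the gripper.

```bash
cat >> h.py <<'E'
from scipy.spatial.transform import Rotation as Ro
NC=np.array([.5663,.265]); NY=-.13
def rz(a): return np.array([[np.cos(a),-np.sin(a)],[np.sin(a),np.cos(a)]])
def tool(yaw,pitch=0):  # tool x=+frame y, y=+frame x, z down; pitch about frame x (tool y)
    c,s=np.cos(yaw),np.sin(yaw); return np.array([[-s,c,0],[c,s,0],[0,0,-1.]])@Ro.from_rotvec([0,pitch,0]).as_matrix()
def to(p,Rt):
    s=manip.sense(); R=s["eef_rot"]
    print("t",round(s["t"],2),"pos",s["eef_pos"].round(4),"F",s["contact_force"].round(1),"w",round(s["width"],3))
    print("shift mm (tool)",(R.T@(np.array(p)-s["eef_pos"])*1000).round(1),"rotvec",Ro.from_matrix(R.T@Rt).as_rotvec().round(3))
def nest(x,y): return NC+rz(NY)@np.array([x,y])
E
python3 -m pendant '{"xyz":[[0,0,0],[0,0,0],[0,0,0],[0,0,0],[0,0,0],[0,0,0],[0,0,0],[0,0,0],[0,0,0],[0,0,0],[0,0,0],[0,0,0]],"rotation":[[0,0,0.12],[0,0,0.12],[0,0,0.12],[0,0,0.12],[0,0,0.12],[0,0,0.12],[0,0,0.12],[0,0,0.12],[0,0,0.12],[0,0,0.12],[0,0,0.12],[0,0,0.12]],"gripper":[0,0,0,0,0,0,0,0,0,0,0,0]}' 60
python3 - <<'E'
from h import *
to([*nest(-.003,.052),.08],tool(NY))
E
```

```text
t: 1.1
eef_pos: [0.1785, 0.6192, 0.2225]
eef_rot: [[0.206, 0.978, -0.004], [0.978, -0.206, -0.016], [-0.017, -0.001, -1.0]]
contact_force: [0.6, -0.1, -0.7]
width: 0.001
t 1.1 pos [0.1785 0.6192 0.2225] F [ 0.6 -0.1 -0.7] w 0.001
shift mm (tool) [-212.5  445.6  145.6] rotvec [-0.002  0.017 -0.078]
```

```bash
python3 -m pendant '{"xyz":[[-15,31,6],[-15,31,6],[-15,31,6],[-15,31,6],[-15,31,6],[-15,31,6],[-15,31,6],[-15,31,6],[-15,31,6],[-15,31,6],[-15,31,6],[-15,31,6],[-15,31,6],[-15,31,6]],"rotation":[[0,0,-0.04],[0,0,-0.04],[0,0,0],[0,0,0],[0,0,0],[0,0,0],[0,0,0],[0,0,0],[0,0,0],[0,0,0],[0,0,0],[0,0,0],[0,0,0],[0,0,0]],"gripper":[0,0,0,0,0,0,0,0,0,0,0,0,0,0]}'
python3 - <<'E'
from h import *
to([*nest(-.003,.052),.06],tool(NY))
E
```

```text
t: 2.27
eef_pos: [0.5817, 0.351, 0.1277]
eef_rot: [[0.102, 0.995, -0.017], [0.995, -0.103, -0.018], [-0.02, -0.015, -1.0]]
contact_force: [-0.4, -0.2, 0.4]
width: -0.002
t 2.27 pos [0.5817 0.351  0.1277] F [-0.4 -0.2  0.4] w -0.002
shift mm (tool) [-33.7  -7.   68.5] rotvec [-0.015  0.02   0.027]
```

```bash
python3 -m pendant '{"xyz":[[-11,-2,22],[-11,-2,22],[-10,-2,18],[0,0,0],[0,0,0]],"rotation":[[-0.007,0.01,0.014],[-0.007,0.01,0.013],[0,0,0],[0,0,0],[0,0,0]],"gripper":[0,0,0,0,0]}'
python3 - <<'E'
from h import *
to([*nest(-.003,.052),.034],tool(NY))
t=eyes.camera("top");s=eyes.camera("side")
W=np.zeros((600,800,3),np.uint8);a=crop(t,130,180,130,90,3);b=crop(s,190,270,140,150,4);W[:270,:390]=a;W[:600,390:800]=b[:,:410];cv2.imwrite("pics/c2.png",W)
E
```

```text
t: 2.68
eef_pos: [0.5806, 0.3056, 0.0613]
eef_rot: [[0.147, 0.989, 0.004], [0.989, -0.147, -0.008], [-0.007, 0.005, -1.0]]
contact_force: [-0.0, -0.8, 1.0]
width: 0.001
t 2.68 pos [0.5806 0.3056 0.0613] F [-0.  -0.8  1. ] w 0.001
shift mm (tool) [  9.9 -12.3  27.2] rotvec [ 0.005  0.007 -0.018]
```

View pics/c2.png

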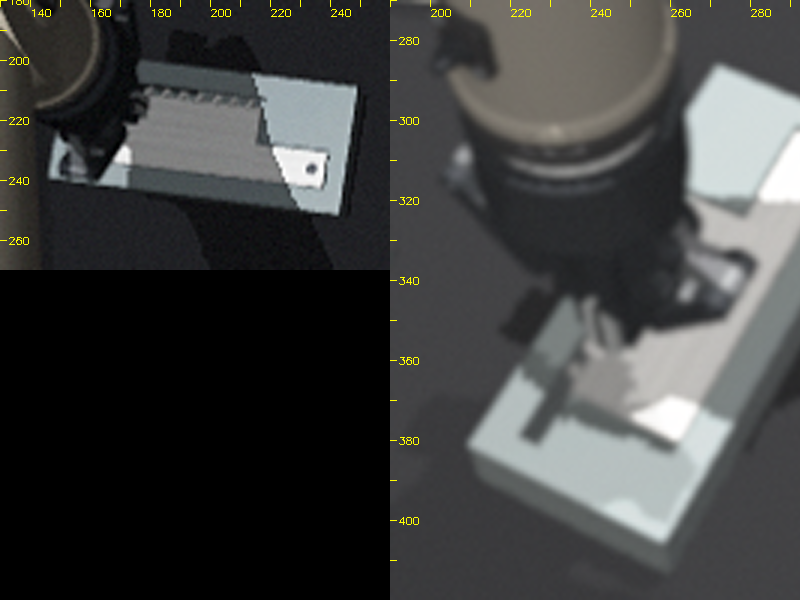

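The picture shows the leaf still flat in its nest. The fingertip, at about (244,355) in the side view, hovers over the toothed end, about 12 mm off to +x, which agrees with the numbers. Next I centre it and press.

```bash
python3 -m pendant '{"xyz":[[5,-6,0],[5,-6,0],[0,0,12],[0,0,10],[0,0,4],[0,0,4],[0,0,4],[0,0,4],[0,0,4],[0,0,4]],"rotation":[[0,0,-0.01],[0,0,-0.01],[0,0,0],[0,0,0],[0,0,0],[0,0,0],[0,0,0],[0,0,0],[0,0,0],[0,0,0]],"gripper":[0,0,0,0,0,0,0,0,0,0]}'
python3 - <<'E'
from h import *
to([*nest(-.003,.052),.014],tool(NY))
E
```

```text
t: 3.62
eef_pos: [0.5713, 0.328, 0.0165]
eef_rot: [[0.115, 0.993, 0.012], [0.993, -0.115, 0.001], [0.003, 0.012, -1.0]]
contact_force: [0.0, 0.4, 0.1]
width: 0.001
t 3.62 pos [0.5713 0.328  0.0165] F [0.  0.4 0.1] w 0.001
shift mm (tool) [-11.1  -0.    2.4] rotvec [ 0.012 -0.003  0.014]
```

```bash
python3 - <<'E'
from h import *
t=eyes.camera("top");s=eyes.camera("side")
W=np.zeros((600,800,3),np.uint8);a=crop(t,130,180,130,90,3);b=crop(s,190,270,140,150,4);W[:270,:390]=a;W[:600,390:800]=b[:,:410];cv2.imwrite("pics/c3.png",W)
E
```

```text
(no output)
```

View pics/c3.png

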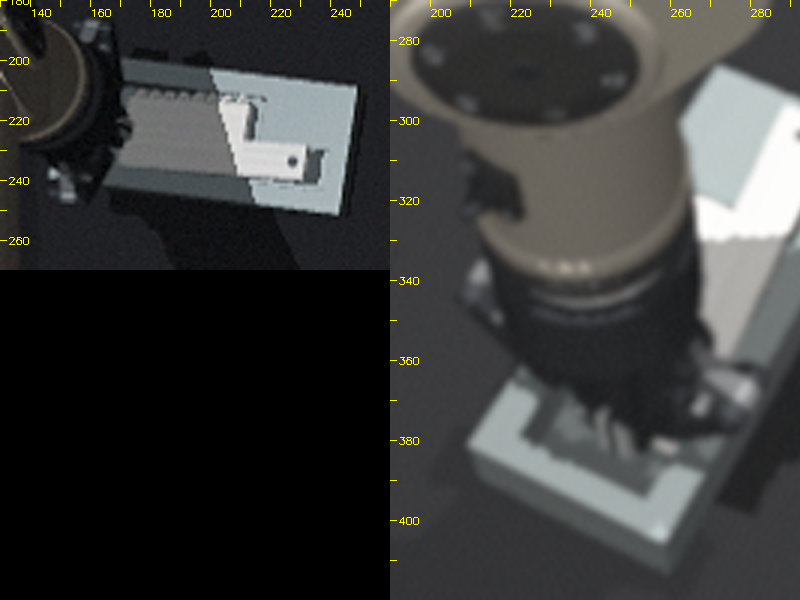

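The leaf has tipped and already been dragged along: the tang hole in the top view moved from (233,236) to (227,234), and a gap opened at the tang end. I press a little more and draw it about 8 mm further.

```bash
python3 -m pendant '{"xyz":[[0,0,4],[2,0,3],[3,0,2],[3,0,2],[3,0,1],[0,0,0]],"rotation":[[0,0,0],[0,0,0],[0,0,0],[0,0,0],[0,0,0],[0,0,0]],"gripper":[0,0,0,0,0,0]}'
python3 - <<'E'
from h import *
to([*nest(-.003,.07),.012],tool(NY))
t=eyes.camera("top");s=eyes.camera("side")
W=np.zeros((600,800,3),np.uint8);a=crop(t,160,190,100,70,6,5);W[:420,:600]=a;cv2.imwrite("pics/c4.png",a)
hs=t[225:245,215:242].astype(int).sum(2); print(hs.min(), np.argwhere(hs<hs.min()+60).mean(0)[::-1]+[215,225])
E
```

```text
t: 4.22
eef_pos: [0.5759, 0.341, 0.0073]
eef_rot: [[0.117, 0.993, 0.017], [0.993, -0.117, 0.006], [0.008, 0.017, -1.0]]
contact_force: [0.4, 1.5, 0.9]
width: -0.0
t 4.22 pos [0.5759 0.341  0.0073] F [0.4 1.5 0.9] w -0.0
shift mm (tool) [-6.5 -2.7 -4.7] rotvec [ 0.017 -0.008  0.013]
203 [229.42 235.16]
```

View pics/c4.png

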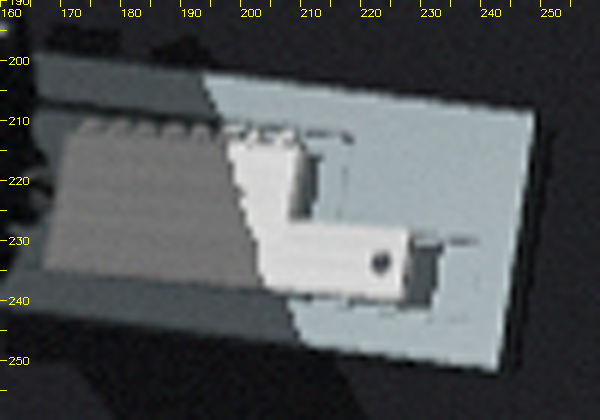

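The leaf is tipped and drawn about 18 mm, with the tang end now at u≈226.5 (it was 239). I lift off and back away.

```bash
python3 -m pendant '{"xyz":[[0,0,-4],[0,0,-15],[0,0,-30],[0,0,-30],[-20,0,-30],[-35,0,-20],[-35,0,0],[-35,0,0],[-35,0,0],[-35,0,0],[-20,0,0],[0,0,0]],"rotation":[[0,0,0],[0,0,0],[0,0,0],[0,0,0],[0,0,0],[0,0,0],[0,0,0],[0,0,0],[0,0,0],[0,0,0],[0,0,0],[0,0,0]],"gripper":[0,0,0,0,0.3,0.5,0.5,0.5,0.5,0.5,0.5,0.5]}'
python3 - <<'E'
from h import *
to([*nest(-.016,-.05),.14],tool(NY,0))
t=eyes.camera("top");s=eyes.camera("side")
W=np.zeros((600,800,3),np.uint8);a=crop(t,140,185,115,72,4);b=crop(s,205,280,85,130,4)
W[:288,:460]=a;W[:520,460:800]=b;cv2.imwrite("pics/c5.png",W)
E
```

```text
t: 5.32
eef_pos: [0.5472, 0.1148, 0.1518]
eef_rot: [[0.116, 0.993, 0.022], [0.993, -0.116, 0.006], [0.009, 0.022, -1.0]]
contact_force: [-0.0, -0.3, 0.5]
width: 0.5
t 5.32 pos [0.5472 0.1148 0.1518] F [-0.  -0.3  0.5] w 0.5
shift mm (tool) [101.5 -15.4  12.4] rotvec [ 0.022 -0.009  0.013]
```

View pics/c5.png

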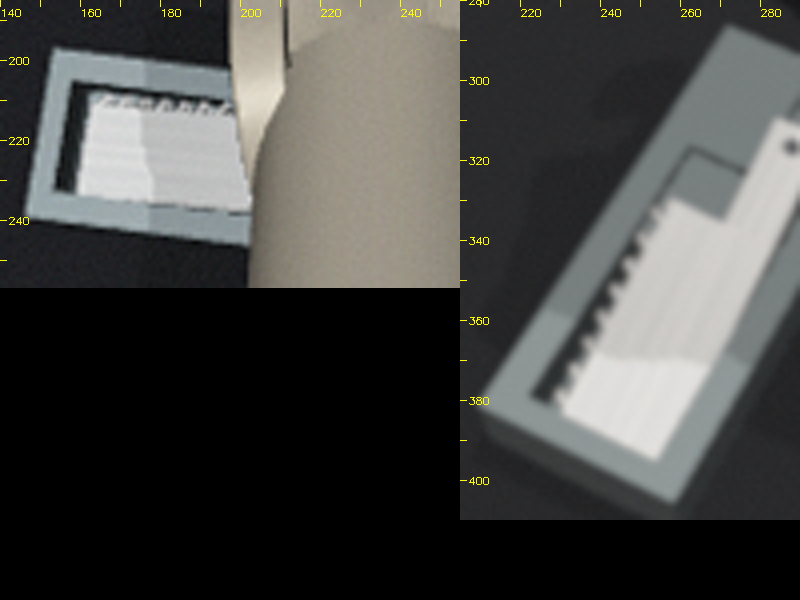

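It stays tipped. In the side view the tang's hole is at (287.5,317), and the toothed end is down in the well at (255,395) and (230,381). I triangulate the hole.

```bash
python3 - <<'E'
from h import *
def N(p): return np.r_[(rz(NY).T@(p[:2]-NC)),p[2]].round(4)
print("hole orig nest",N(plane("top",(233.3,236.2),.034)),N(plane("side",(295.5,310),.034)))
print("hole tri",*[ (N(p),round(e,1)) for p,e in [tri((221.5,233.5),(287.5,317))]])
print("back tooth-end corner top/side, z~.01", N(plane("top",(158,233.5),.01)),N(plane("side",(255,395),.01)))
# tang/body corner orig top (213,237)? side hole at heights
for z in(.045,.05,.055,.06,.065): print(z,N(plane("side",(287.5,317),z)),N(plane("top",(221.5,233.5),z)))
E
```

```text
hole orig nest [-0.0171 -0.0788  0.034 ] [-0.0166 -0.0786  0.034 ]
hole tri (array([-0.0145, -0.0551,  0.0435]), np.float64(2.0))
back tooth-end corner top/side, z~.01 [-0.0277  0.0858  0.01  ] [-0.024   0.0802  0.01  ]
0.045 [-0.014  -0.0541  0.045 ] [-0.0157 -0.0557  0.045 ]
0.05 [-0.0155 -0.0516  0.05  ] [-0.0162 -0.0566  0.05  ]
0.055 [-0.017 -0.049  0.055] [-0.0168 -0.0576  0.055 ]
0.06 [-0.0185 -0.0464  0.06  ] [-0.0174 -0.0586  0.06  ]
0.065 [-0.0201 -0.0439  0.065 ] [-0.018  -0.0595  0.065 ]
```

The side view, the toothed-end corner and the geometry agree on an 18° tilt, with the hole at nest (−0.017, −0.050) and z≈0.053. The straight triangulation gave 0.0435, but it mixed pictures from before and after release. I go to a tilted pregrasp 45 mm back along the tool.

```bash
python3 - <<'E'
from h import *
T=tool(NY,-.314); g=np.r_[nest(-.016,-.0453),.0416]; to(g-T[:,2]*.045,T)
E
```

```text
t 5.42 pos [0.5479 0.1198 0.1517] F [-0.4  0.6 -0.2] w 0.5
shift mm (tool) [114.5 -16.   68.3] rotvec [ 0.025 -0.326  0.015]
```

```bash
python3 -m pendant '{"xyz":[[28,-4,8],[28,-4,8],[28,-4,8],[24,-4,8],[0,0,0],[0,0,0],[0,0,0]],"rotation":[[0.004,-0.054,0.003],[0.004,-0.054,0.003],[0.004,-0.054,0.003],[0.004,-0.054,0.003],[0.004,-0.054,0.003],[0.004,-0.054,0],[0,0,0]],"gripper":[0.53,0.53,0.53,0.53,0.53,0.53,0.53]}'
python3 - <<'E'
from h import *
T=tool(NY,-.314); g=np.r_[nest(-.016,-.0453),.0416]; to(g-T[:,2]*.03,T)
E
```

```text
t: 6.0
eef_pos: [0.5449, 0.2455, 0.1126]
eef_rot: [[0.116, 0.993, -0.033], [0.944, -0.121, -0.308], [-0.309, 0.004, -0.951]]
contact_force: [-1.0, 1.1, -0.7]
width: 0.528
t 6.0 pos [0.5449 0.2455 0.1126] F [-1.   1.1 -0.7] w 0.528
shift mm (tool) [-0.2  2.4 44.7] rotvec [0.007 0.001 0.007]
```

```bash
python3 -m pendant '{"xyz":[[0,1,20],[0,1,18],[0,0,14],[0,0,6],[0,0,0]],"rotation":[[0.003,0,0.003],[0.003,0,0.003],[0,0,0],[0,0,0],[0,0,0]],"gripper":[0.53,0.53,0.53,0.53,0.53]}'
python3 - <<'E'
from h import *
T=tool(NY,-.314); g=np.r_[nest(-.016,-.0453),.0416]; to(g,T)
t=eyes.camera("top");s=eyes.camera("side")
W=np.zeros((600,800,3),np.uint8);a=crop(t,160,185,90,75,4);b=crop(s,225,270,105,130,4)
W[:300,:360]=a;W[:520,370:790]=b;cv2.imwrite("pics/c6.png",W)
E
```

```text
t: 6.42
eef_pos: [0.5436, 0.2381, 0.0554]
eef_rot: [[0.11, 0.993, -0.034], [0.948, -0.115, -0.298], [-0.3, 0.001, -0.954]]
contact_force: [-0.0, -0.1, -0.3]
width: 0.532
t 6.42 pos [0.5436 0.2381 0.0554] F [-0.  -0.1 -0.3] w 0.532
shift mm (tool) [-10.9   2.8  17.9] rotvec [ 0.005 -0.009  0.014]
```

View pics/c6.png

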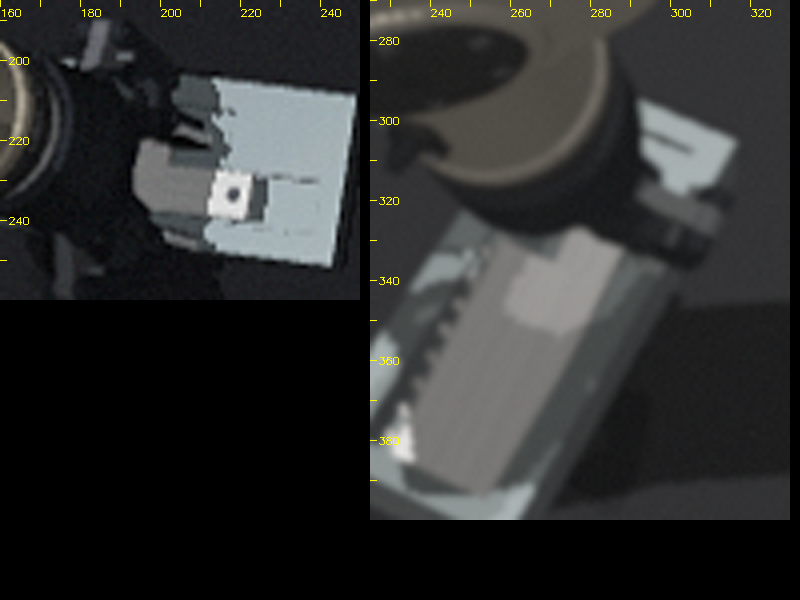

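Fingers straddle the tang. In the top view the hole now sits at (218.3,233.5), so I redo the triangulation with pictures from the same state.

```bash
python3 - <<'E'
from h import *
def N(p): return np.r_[(rz(NY).T@(p[:2]-NC)),p[2]].round(4)
for b in((287.5,317),(286.8,316)):
    p,e=tri((218.3,233.5),b); print("hole",N(p),round(e,1))
s=manip.sense(); print("tcp nest",N(s["eef_pos"]))
T=tool(NY,-.314); h=np.r_[nest(-.017,-.0505),.0535]
to(h+T[:,0]*.008+T[:,2]*.010,T)
E
```

```text
hole [-0.0168 -0.0504  0.0524] 1.1
hole [-0.0163 -0.0506  0.0546] 2.7
tcp nest [-0.0182 -0.029   0.0566]
t 6.52 pos [0.5445 0.2386 0.0566] F [ 0.7 -0.7  0.6] w 0.526
shift mm (tool) [-11.7   0.9  19.5] rotvec [ 0.007 -0.011  0.014]
```

Same-state triangulation gives the hole at (−0.0168, −0.0504, 0.053), matching the estimate. I correct laterally and descend.

```bash
python3 -m pendant '{"xyz":[[-6,0.5,0],[-6,0.5,0],[0,0,6],[0,0,6],[0,0,4],[0,0,0]],"rotation":[[0.003,-0.005,0.007],[0.003,-0.005,0.007],[0,0,0],[0,0,0],[0,0,0],[0,0,0]],"gripper":[0.53,0.53,0.53,0.53,0.53,0.53]}'
python3 - <<'E'
from h import *
T=tool(NY,-.314); h=np.r_[nest(-.017,-.0505),.0535]
to(h+T[:,0]*.008+T[:,2]*.010,T)
E
```

```text
t: 7.02
eef_pos: [0.5463, 0.2218, 0.0483]
eef_rot: [[0.128, 0.991, -0.034], [0.944, -0.132, -0.301], [-0.303, 0.007, -0.953]]
contact_force: [0.1, -0.7, 0.9]
width: 0.531
t 7.02 pos [0.5463 0.2218 0.0483] F [ 0.1 -0.7  0.9] w 0.531
shift mm (tool) [ 1.5 -2.8  6.6] rotvec [ 0.006 -0.006 -0.004]
```

```bash
python3 -m pendant '{"xyz":[[1,-1.5,2],[0.5,-1,2.5],[0,0,2],[0,0,0]],"rotation":[[0.003,0,0],[0.003,0,0],[0,0,0],[0,0,0]],"gripper":[0.53,0.53,0.53,0.53]}'
python3 - <<'E'
from h import *
T=tool(NY,-.314); h=np.r_[nest(-.017,-.0505),.0535]
to(h+T[:,0]*.008+T[:,2]*.010,T)
E
```

```text
t: 7.35
eef_pos: [0.5432, 0.2216, 0.0403]
eef_rot: [[0.127, 0.991, -0.041], [0.944, -0.134, -0.301], [-0.304, -0.0, -0.953]]
contact_force: [-0.0, 0.1, 0.2]
width: 0.531
t 7.35 pos [0.5432 0.2216 0.0403] F [-0.   0.1  0.2] w 0.531
shift mm (tool) [-0.3  0.3 -1.2] rotvec [-0.002 -0.005 -0.004]
```

```bash
python3 -m pendant '{"xyz":[[0,0,-0.5],[0,0,-0.5],[0,0,0],[0,0,0],[0,0,0],[0,0,0],[0,0,0],[0,0,0]],"rotation":[[0,0,0],[0,0,0],[0,0,0],[0,0,0],[0,0,0],[0,0,0],[0,0,0],[0,0,0]],"gripper":[0.4,0.3,0.2,0.1,0.1,0,0,0]}' 100
python3 - <<'E'
from h import *
T=tool(NY,-.314); h=np.r_[nest(-.017,-.0505),.0535]
to(h+T[:,0]*.008+T[:,2]*.010,T)
E
```

```text
t: 8.02
eef_pos: [0.5432, 0.2225, 0.0414]
eef_rot: [[0.127, 0.991, -0.041], [0.944, -0.133, -0.301], [-0.303, -0.0, -0.953]]
contact_force: [0.9, 0.4, 0.1]
width: 0.241
t 8.02 pos [0.5432 0.2225 0.0414] F [0.9 0.4 0.1] w 0.241
shift mm (tool) [-0.9  0.4  0.1] rotvec [-0.001 -0.006 -0.003]
```

```bash
python3 -m pendant '{"xyz":[[0,0,0],[0,0,0],[0,0,0]],"rotation":[[0,0,0],[0,0,0],[0,0,0]],"gripper":[0,0,0]}'
python3 -m pendant '{"xyz":[[0,0,-4],[0,0,-8],[0,0,-12],[0,0,-15],[0,0,-15],[0,0,-15],[0,0,0]],"rotation":[[0,0,0],[0,0,0],[0,0,0],[0,0,0],[0,0,0],[0,0,0],[0,0,0]],"gripper":[0,0,0,0,0,0,0]}'
python3 - <<'E'
from h import *
T=tool(NY,0); to([.5,0,.18],T)
t=eyes.camera("top");s=eyes.camera("side")
W=np.zeros((600,800,3),np.uint8);a=crop(t,130,175,110,90,3);b=crop(s,205,250,115,150,4)
W[:270,:330]=a;W[:600,335:795]=b;cv2.imwrite("pics/c7.png",W)
E
```

```text
t: 8.27
eef_pos: [0.5432, 0.2225, 0.0414]
eef_rot: [[0.127, 0.991, -0.041], [0.944, -0.133, -0.301], [-0.303, -0.0, -0.953]]
contact_force: [-0.4, -0.8, 0.0]
width: 0.245
t: 8.85
eef_pos: [0.5451, 0.2429, 0.1118]
eef_rot: [[0.127, 0.991, -0.044], [0.943, -0.135, -0.305], [-0.308, -0.003, -0.951]]
contact_force: [-0.4, 0.5, -1.6]
width: 0.236
t 8.85 pos [0.5451 0.2429 0.1118] F [-0.4  0.5 -1.6] w 0.236
shift mm (tool) [-255.8  -12.2   11. ] rotvec [-0.003  0.313 -0.005]
```

View pics/c7.png

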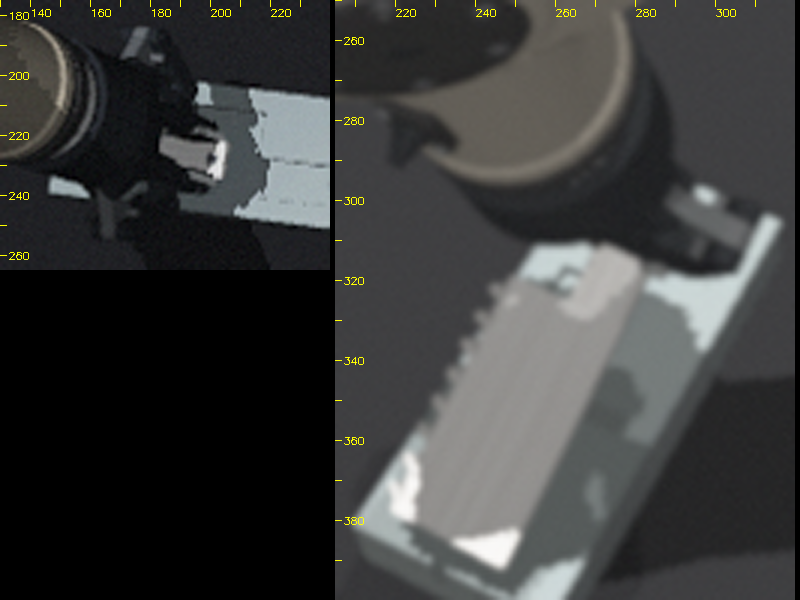

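The leaf is held, with tang between the fingers and toothed end clear of the nest. I check the leaf's place in the tool frame against these pictures and compute the way-point above the guide way.

```bash
cat >> h.py <<'E'
DC=np.array([.5475,-.231]); DY=.213
LT=np.array([.057,.016,-.0075]) # leaf centre in tool
def drv(x,y): return DC+rz(DY)@np.array([x,y])
def leaf2tcp(x,y,z,Rt): return np.r_[drv(x,y),z]-Rt@LT
def D(p): return (rz(DY).T@(np.array(p)[:2]-DC)*1000).round(1)
def where():
    s=manip.sense(); R=s["eef_rot"]; c=s["eef_pos"]+R@LT
    print("leaf by tool: drive mm",D(c),"z",round(c[2]*1000,1),"yaw-DY",round(np.arctan2(-R[0,0],R[1,0])-DY,4),"tilt",np.round(R[2,:2],3))
E
python3 - <<'E'
from h import *
s=manip.sense();R=s["eef_rot"];c=s["eef_pos"]+R@LT
for l in((-28,75),(22,75),(-4,-25),(22,-25)): 
    X=c+R@np.array([l[1],l[0],-2.5])/1000; print(l,proj("side",X).round(1),proj("top",X).round(1),X.round(3))
T=tool(DY); to(leaf2tcp(-.066,-.02,.15,T),T)
E
```

```text
(-28, 75) [[248.1 391.5]] [[139.8 229.5]] [0.549 0.37  0.078]
(22, 75) [[219.8 377.4]] [[144.  205.2]] [0.598 0.363 0.078]
(-4, -25) [[264.3 324.7]] [[184.6 221. ]] [0.56  0.273 0.109]
(22, -25) [[249.9 318.2]] [[186.7 208. ]] [0.586 0.269 0.109]
t 8.95 pos [0.5434 0.2412 0.1093] F [-0.2  0.6 -2.7] w 0.238
shift mm (tool) [-550.    17.1  144.7] rotvec [-0.061  0.312 -0.345]
```

Projections match the picture within about 3 px. Raise and level, yawing on the way.

```bash
python3 -m pendant '{"xyz":[[0,0,-18],[0,0,-18],[0,0,-18],[0,0,-18],[0,0,-10],[-20,0,0],[-35,0,0],[-38,0,0],[-38,0,0],[-38,0,0],[-38,0,0],[-38,0,0],[-30,0,0],[-30,0,0],[-20,0,0],[0,0,0]],"rotation":[[0,0.062,0],[0,0.062,0],[0,0.062,0],[0,0.062,0],[0,0.062,0],[0,0,-0.033],[0,0,-0.033],[0,0,-0.033],[0,0,-0.033],[0,0,-0.033],[0,0,-0.033],[0,0,-0.033],[0,0,-0.033],[0,0,-0.033],[0,0,-0.033],[0,0,0]],"gripper":[0,0,0,0,0,0,0,0,0,0,0,0,0,0,0,0]}'
python3 - <<'E'
from h import *
T=tool(DY); to(leaf2tcp(-.066,-.02,.12,T),T)
E
```

```text
t: 10.28
eef_pos: [0.5342, -0.0858, 0.1752]
eef_rot: [[-0.214, 0.976, -0.04], [0.977, 0.214, -0.009], [-0.0, -0.041, -0.999]]
contact_force: [0.2, -0.4, -2.6]
width: 0.235
t 10.28 pos [ 0.5342 -0.0858  0.1752] F [ 0.2 -0.4 -2.6] w 0.235
shift mm (tool) [-221.4  -97.7   66.8] rotvec [-0.041  0.     0.003]
```

```bash
python3 -m pendant '{"xyz":[[-31,-14,2],[-31,-14,2],[-31,-14,2],[-31,-14,2],[-31,-14,2],[-31,-14,2],[-20,-9,2],[0,0,0],[0,0,0]],"rotation":[[-0.006,0,0],[-0.006,0,0],[-0.006,0,0],[-0.006,0,0],[-0.006,0,0],[-0.006,0,0],[-0.006,0,0],[0,0,0],[0,0,0]],"gripper":[0,0,0,0,0,0,0,0,0]}'
python3 - <<'E'
from h import *
T=tool(DY); to(leaf2tcp(-.066,-.02,.09,T),T); where()
t=eyes.camera("top");s=eyes.camera("side")
W=np.zeros((600,800,3),np.uint8);a=crop(t,350,175,185,125,4)
W[:500,:740]=a;cv2.imwrite("pics/c8.png",a)
b=crop(s,300,80,130,140,4);cv2.imwrite("pics/c8s.png",b)
E
```

```text
t: 11.03
eef_pos: [0.4776, -0.3127, 0.1535]
eef_rot: [[-0.214, 0.977, -0.014], [0.977, 0.214, 0.004], [0.007, -0.013, -1.0]]
contact_force: [0.2, 1.0, -2.3]
width: 0.234
t 11.03 pos [ 0.4776 -0.3127  0.1535] F [ 0.2  1.  -2.3] w 0.234
shift mm (tool) [-12.4   4.5  70.8] rotvec [-0.013 -0.007  0.002]
leaf by tool: drive mm [-69.6  -8.1] z 161.1 yaw-DY 0.0022 tilt [ 0.007 -0.013]
```

View pics/c8.png

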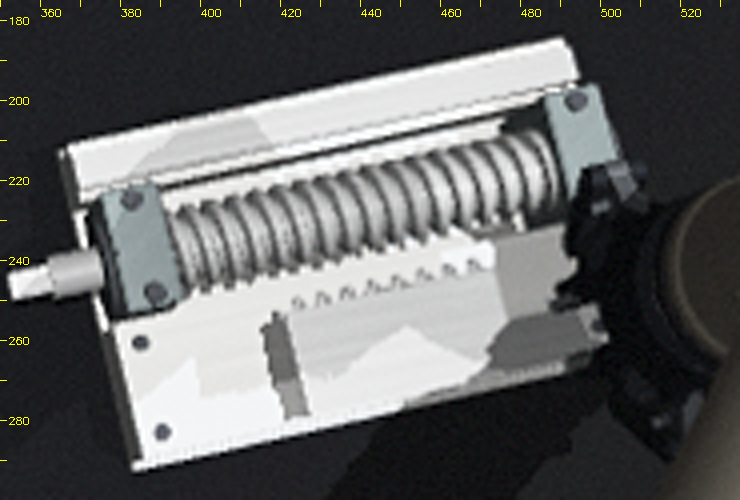

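Top view: the leaf is held level above the way, teeth towards the spindle and tang to the right. Way corner at (383,291). Lowering.

```bash
python3 -m pendant '{"xyz":[[-5,2,20],[-5,2,20],[0,0,20],[0,0,12],[0,0,5],[0,0,0]],"rotation":[[-0.006,-0.003,0],[-0.006,-0.003,0],[0,0,0],[0,0,0],[0,0,0],[0,0,0]],"gripper":[0,0,0,0,0,0]}'
python3 - <<'E'
from h import *
T=tool(DY); to(leaf2tcp(-.066,-.02,.067,T),T); where()
E
```

```text
t: 11.63
eef_pos: [0.4909, -0.3091, 0.0738]
eef_rot: [[-0.232, 0.973, 0.003], [0.973, 0.232, 0.007], [0.006, 0.005, -1.0]]
contact_force: [-0.1, -0.0, -3.4]
width: 0.239
t 11.63 pos [ 0.4909 -0.3091  0.0738] F [-0.1 -0.  -3.4] w 0.239
shift mm (tool) [-12.4 -10.5  14.1] rotvec [ 0.005 -0.006  0.021]
leaf by tool: drive mm [-57.   -7.1] z 81.7 yaw-DY 0.0212 tilt [0.006 0.005]
```

```bash
python3 -m pendant '{"xyz":[[-4,-4,0],[-4,-4,2],[-3,-3,3],[0,0,3],[0,0,3],[0,0,0]],"rotation":[[0,0,0.01],[0,0,0.01],[0,0,0],[0,0,0],[0,0,0],[0,0,0]],"gripper":[0,0,0,0,0,0]}'
python3 - <<'E'
from h import *
T=tool(DY); to(leaf2tcp(-.066,-.02,.065,T),T); where()
E
```

```text
t: 12.13
eef_pos: [0.4846, -0.3239, 0.0653]
eef_rot: [[-0.212, 0.977, 0.009], [0.977, 0.212, 0.004], [0.002, 0.01, -1.0]]
contact_force: [0.6, 0.4, -2.1]
width: 0.236
t 12.13 pos [ 0.4846 -0.3239  0.0653] F [ 0.6  0.4 -2.1] w 0.236
shift mm (tool) [ 0.5 -1.   7.8] rotvec [ 0.01  -0.002  0.001]
leaf by tool: drive mm [-65.2 -20.5] z 73.1 yaw-DY 0.0009 tilt [0.002 0.01 ]
```

```bash
python3 -m pendant '{"xyz":[[0,0,3],[0,0,2],[0,0,1.5],[0,0,1.5],[0,0,0]],"rotation":[[0.005,0,0],[0.005,0,0],[0,0,0],[0,0,0],[0,0,0]],"gripper":[0,0,0,0,0]}'
python3 - <<'E'
from h import *
where();print(manip.sense()["contact_force"].round(1),manip.sense()["eef_pos"])
E
```

```text
t: 12.55
eef_pos: [0.4853, -0.3245, 0.0582]
eef_rot: [[-0.212, 0.977, -0.0], [0.977, 0.212, 0.002], [0.002, 0.0, -1.0]]
contact_force: [-0.7, -0.2, -2.7]
width: 0.241
leaf by tool: drive mm [-64.5 -21.2] z 65.8 yaw-DY 0.0007 tilt [0.002 0.   ]
[-0.7 -0.2 -2.7] [ 0.48534661 -0.32447306  0.05822237]
```

```bash
python3 -m pendant '{"xyz":[[0,0,1.5],[0,0,1],[0,0,1],[0,0,0]],"rotation":[[0,0,0],[0,0,0],[0,0,0],[0,0,0]],"gripper":[0,0,0,0]}'
python3 - <<'E'
from h import *
where()
E
```

```text
t: 12.88
eef_pos: [0.4856, -0.3246, 0.0583]
eef_rot: [[-0.212, 0.977, 0.0], [0.977, 0.212, 0.004], [0.004, 0.001, -1.0]]
contact_force: [0.4, 0.1, -2.8]
width: 0.236
leaf by tool: drive mm [-64.3 -21.4] z 66.1 yaw-DY 0.0009 tilt [0.004 0.001]
```

```bash
python3 -m pendant '{"xyz":[[0,0,2],[0,0,2],[0,0,2]],"rotation":[[0,0,0],[0,0,0],[0,0,0]],"gripper":[0,0,0]}'
python3 - <<'E'
from h import *
where()
E
```

```text
t: 13.13
eef_pos: [0.4859, -0.3247, 0.058]
eef_rot: [[-0.212, 0.977, 0.001], [0.977, 0.212, 0.008], [0.008, 0.003, -1.0]]
contact_force: [-4.9, 4.7, 14.6]
width: 0.238
leaf by tool: drive mm [-64.1 -21.6] z 65.9 yaw-DY 0.0007 tilt [0.008 0.003]
```

The tips touch the way at TCP z=0.058, so that calibrates the tip. I tip the toothed end down, then open slightly to set the leaf down.

```bash
python3 -m pendant '{"xyz":[[0,0,-2],[0,0,0],[0,0,0],[0,0,0],[0,0,0],[0,0,0],[0,0,0]],"rotation":[[0,-0.02,0],[0,-0.02,0],[0,0,0],[0,0,0],[0,0,0],[0,0,0],[0,0,0]],"gripper":[0,0,0,0.3,0.35,0.35,0.35]}'
python3 - <<'E'
from h import *
where(); T=tool(DY);print(manip.sense()["contact_force"].round(1),manip.sense()["eef_pos"])
to(leaf2tcp(-.066,-.02,.067,T),T)
s=eyes.camera("side");cv2.imwrite("pics/c9s.png",crop(s,300,80,130,140,4));cv2.imwrite("pics/c9.png",crop(eyes.camera("top"),350,175,185,125,4))
E
```

```text
t: 13.72
eef_pos: [0.4872, -0.3241, 0.0598]
eef_rot: [[-0.213, 0.977, 0.012], [0.976, 0.213, -0.034], [-0.036, 0.005, -0.999]]
contact_force: [1.0, 0.2, 0.5]
width: 0.353
leaf by tool: drive mm [-62.8 -20.9] z 65.3 yaw-DY 0.0017 tilt [-0.036  0.005]
[1.  0.2 0.5] [ 0.48716525 -0.3240608   0.05981734]
t 13.72 pos [ 0.4872 -0.3241  0.0598] F [1.  0.2 0.5] w 0.353
shift mm (tool) [ 1.2 -3.4  0.3] rotvec [0.005 0.036 0.002]
```

View pics/c9.png

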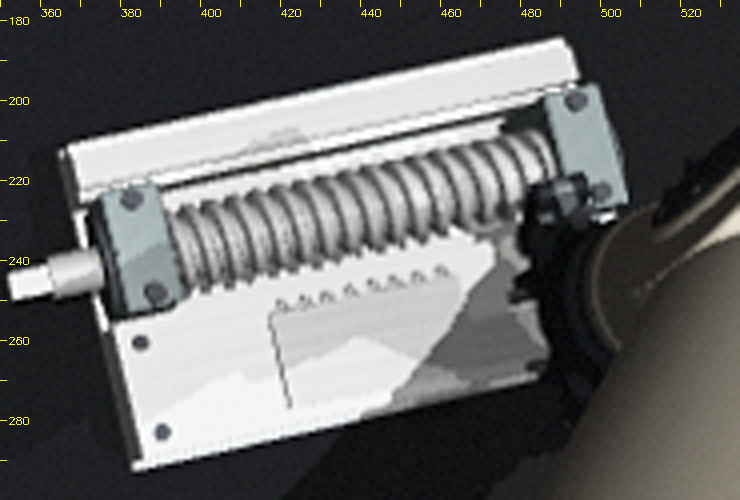

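The leaf lies on the way, teeth at about (419..460, 251..243), roughly parallel to the spindle. Both are at axis height now, so I compare the tooth and thread phases from profiles sampled along y on the z≈0.06 plane.

```bash
python3 - <<'E'
from h import *
np.set_printoptions(linewidth=200,suppress=True)
g=cv2.cvtColor(eyes.camera("top"),cv2.COLOR_BGR2GRAY).astype(np.float32)
def prof(x,ys,z):
    P=np.array([[*drv(x/1000,y/1000),z/1000] for y in ys]); uv=proj("top",P).astype(np.float32)
    return cv2.remap(g,uv[:,:1],uv[:,1:],cv2.INTER_LINEAR)[:,0]
def ph(x,ys,z,T=12):
    p=prof(x,ys,z); p=p-np.polyval(np.polyfit(ys,p,2),ys); c=np.sum(p*np.exp(-2j*np.pi*ys/T))/len(ys)*2
    return abs(c).round(1), round((-np.angle(c)*T/2/np.pi)%T,2)   # y (mod T) of brightness maximum
ys=np.arange(-66,66.1,.5)
for x in np.arange(-28,-11,1.5): print("thread",x,ph(x,ys,60), "L",ph(x,ys[:132],60)[1],"R",ph(x,ys[132:],60)[1])
ys=np.arange(-30,36.1,.5)
for x in np.arange(-46,-30,1.5): print("teeth",x,ph(x,ys,62.5))
# mean brightness across x to find crest line/tooth line
for x in np.arange(-48,-10,2.): print(x,int(prof(x,np.arange(-20,30,.5),60).mean()),int(prof(x,np.arange(-20,30,.5),60).std()),end=" | ")
cv2.imwrite("pics/rect.png",np.array([prof(x,np.arange(-110,110,.3),60) for x in np.arange(-8,-70,-.3)]))
E
```

```text
thread -28.0 (np.float64(3.5), np.float64(3.52)) L 3.92 R 3.77
thread -26.5 (np.float64(5.7), np.float64(2.97)) L 3.22 R 11.46
thread -25.0 (np.float64(6.8), np.float64(3.97)) L 4.03 R 4.84
thread -23.5 (np.float64(18.5), np.float64(5.84)) L 7.41 R 5.01
thread -22.0 (np.float64(31.1), np.float64(6.36)) L 7.98 R 5.0
thread -20.5 (np.float64(25.4), np.float64(7.09)) L 8.62 R 4.99
thread -19.0 (np.float64(15.8), np.float64(9.65)) L 9.76 R 4.02
thread -17.5 (np.float64(24.9), np.float64(11.69)) L 11.22 R 0.59
thread -16.0 (np.float64(35.0), np.float64(0.7)) L 0.45 R 0.96
thread -14.5 (np.float64(42.0), np.float64(1.06)) L 0.75 R 1.34
thread -13.0 (np.float64(39.9), np.float64(0.86)) L 0.39 R 1.26
thread -11.5 (np.float64(38.0), np.float64(0.41)) L 11.85 R 0.95
teeth -46.0 (np.float64(0.5), np.float64(5.17))
teeth -44.5 (np.float64(0.5), np.float64(6.35))
teeth -43.0 (np.float64(1.1), np.float64(1.76))
teeth -41.5 (np.float64(8.1), np.float64(2.53))
teeth -40.0 (np.float64(17.1), np.float64(3.66))
teeth -38.5 (np.float64(25.1), np.float64(4.56))
teeth -37.0 (np.float64(36.2), np.float64(5.02))
teeth -35.5 (np.float64(29.5), np.float64(5.03))
teeth -34.0 (np.float64(10.7), np.float64(4.73))
teeth -32.5 (np.float64(1.4), np.float64(4.59))
teeth -31.0 (np.float64(0.2), np.float64(10.24))
-48.0 203 0 | -46.0 204 1 | -44.0 205 2 | -42.0 196 8 | -40.0 191 15 | -38.0 194 22 | -36.0 200 27 | -34.0 222 10 | -32.0 230 1 | -30.0 229 0 | -28.0 229 0 | -26.0 230 1 | -24.0 217 16 | -22.0 183 37 | -20.0 137 28 | -18.0 106 21 | -16.0 100 25 | -14.0 104 31 | -12.0 116 30 | [ WARN:0@5.876] global loadsave.cpp:1063 imwrite_ Unsupported depth image for selected encoder is fallbacked to CV_8U.
```

View pics/rect.png

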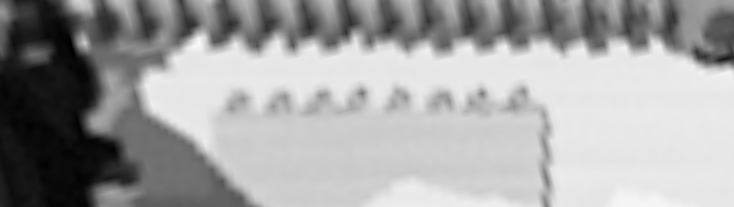

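The rectified view shows teeth at columns 237..517 (12.0 mm pitch) and the thread's crests along the upper edge. Tooth phase is about 9.7 mm and groove phase about 5.8 mm, so the leaf should go roughly −4 mm (±2) along y. I level the gripper, regrip low at the tip (tips about 1.5 mm above the way), and slide it by feel.

```bash
python3 -m pendant '{"xyz":[[0,-0.5,0],[0,-0.5,0],[0,-0.5,0],[0,0,0],[0,0,0],[0,0,0],[0,0,0]],"rotation":[[0.002,0.02,0.001],[0.002,0.016,0.001],[0,0,0],[0,0,0],[0,0,0],[0,0,0],[0,0,0]],"gripper":[0.35,0.35,0.35,0.2,0,0,0]}' 60
python3 - <<'E'
from h import *
where(); s=manip.sense(); print(s["eef_pos"],s["contact_force"].round(1),s["width"])
E
```

```text
t: 14.45
eef_pos: [0.4858, -0.3252, 0.0604]
eef_rot: [[-0.209, 0.978, 0.0], [0.978, 0.209, 0.005], [0.004, 0.001, -1.0]]
contact_force: [0.1, -0.1, 0.1]
width: 0.242
leaf by tool: drive mm [-64.1 -22.1] z 68.2 yaw-DY -0.0022 tilt [0.004 0.001]
[ 0.48578246 -0.32516759  0.06042836] [ 0.1 -0.1  0.1] 0.24218738976518558
```

```bash
python3 -m pendant '{"xyz":[[-2,2,0],[-2,3,0],[0,3,0],[0,3,0],[0,0,0]],"rotation":[[0,0,0],[0,0,0],[0,0,0],[0,0,0],[0,0,0]],"gripper":[0,0,0,0,0]}'
python3 - <<'E'
from h import *
where(); s=manip.sense(); print(s["eef_pos"][2],s["contact_force"].round(1),s["width"])
E
```

```text
t: 14.87
eef_pos: [0.4964, -0.3271, 0.0604]
eef_rot: [[-0.21, 0.978, -0.003], [0.978, 0.21, 0.005], [0.006, -0.002, -1.0]]
contact_force: [0.5, 0.3, 2.0]
width: 0.24
leaf by tool: drive mm [-54.2 -26.2] z 68.2 yaw-DY -0.0014 tilt [ 0.006 -0.002]
0.0604027307853507 [0.5 0.3 2. ] 0.24047729167500195
```

```bash
for i in 1 2; do python3 -m pendant '{"xyz":[[0,2,0],[0,2,0],[0,2,0]],"rotation":[[0,0,0],[0,0,0],[0,0,0]],"gripper":[0,0,0]}' | grep -E "force"
python3 -c "
from h import *
where()"; done
```

```text
contact_force: [-1.9, -0.4, 1.8]
leaf by tool: drive mm [-48.6 -26.8] z 68.1 yaw-DY -0.0016 tilt [ 0.005 -0.004]
contact_force: [-5.6, 0.8, 6.1]
leaf by tool: drive mm [-47.5 -27.1] z 68.1 yaw-DY -0.0017 tilt [ 0.007 -0.013]
```

Stopped at −47.5, which could be crest contact or home. I test by moving along the thread under light push.

```bash
for i in 1 2 3; do python3 -m pendant '{"xyz":[[-1.5,1,0],[-1.5,1,0]],"rotation":[[0,0,0],[0,0,0]],"gripper":[0,0]}' | grep -E "force"
python3 -c "
from h import *
where()"; done
```

```text
contact_force: [-5.2, 2.8, 6.8]
leaf by tool: drive mm [-47.5 -27.4] z 68.4 yaw-DY -0.0013 tilt [ 0.014 -0.017]
contact_force: [-5.2, 2.4, 6.1]
leaf by tool: drive mm [-47.5 -27.4] z 68.8 yaw-DY -0.0005 tilt [ 0.022 -0.022]
contact_force: [-5.1, 3.1, 7.0]
leaf by tool: drive mm [-47.5 -27.5] z 69.2 yaw-DY 0.0001 tilt [ 0.029 -0.027]
```

```bash
python3 -c "
from h import *
to([.5,-.3,.06],tool(DY))"; python3 -m pendant '{"xyz":[[-3,0,0],[-3,0,0]],"rotation":[[-0.013,0.014,0],[-0.013,0.014,0]],"gripper":[0,0]}' | grep -E "force"
python3 -c "
from h import *
where();to([.5,-.3,.06],tool(DY))"
```

```text
t 15.87 pos [ 0.5031 -0.3268  0.0605] F [-5.1  3.1  7. ] w 0.24
shift mm (tool) [26.8  2.7  1.2] rotvec [-0.027 -0.029  0.   ]
contact_force: [-5.8, 5.0, 7.5]
leaf by tool: drive mm [-47.8 -28.7] z 71.7 yaw-DY 0.004 tilt [ 0.068 -0.004]
t 16.03 pos [ 0.5033 -0.3277  0.0604] F [-5.8  5.   7.5] w 0.241
shift mm (tool) [27.7  2.7  2.3] rotvec [-0.004 -0.068  0.004]
```

```bash
python3 -m pendant '{"xyz":[[0,0,0],[0,0,0],[0,0,0]],"rotation":[[-0.002,-0.034,-0.002],[-0.002,-0.034,-0.002],[0,0,0]],"gripper":[0,0,0]}' | grep -E "force"
python3 -c "
from h import *
where();to([.5,-.3,.06],tool(DY))"
```

```text
contact_force: [-2.9, -1.2, 1.3]
leaf by tool: drive mm [-48.3 -29.6] z 67.8 yaw-DY 0.0047 tilt [-0.002  0.002]
t 16.28 pos [ 0.5032 -0.3293  0.0604] F [-2.9 -1.2  1.3] w 0.241
shift mm (tool) [29.3  3.2  0.4] rotvec [0.002 0.002 0.005]
```

y slid 2.5 mm freely, so this is crest contact (home would then read about −42). I search along y: step, then push.

```bash
python3 -m pendant '{"xyz":[[0,2,0],[0,2,0],[0,2,0]],"rotation":[[0,0,-0.003],[0,0,0],[0,0,0]],"gripper":[0,0,0]}' | grep -E "force"
python3 -c "
from h import *
where();to([.5,-.3,.06],tool(DY))"
python3 -m pendant '{"xyz":[[0,-1,0],[2.5,0,0],[2.5,0,0],[0,0,0],[0,2,0],[0,2,0],[0,2,0]],"rotation":[[0,0,0],[0,0,0],[0,0,0],[0,0,0],[0,0,0],[0,0,0],[0,0,0]],"gripper":[0,0,0,0,0,0,0]}' | grep -E "force"
python3 -c "
from h import *
where();to([.5,-.3,.06],tool(DY))"
```

```text
contact_force: [-6.8, 0.7, 6.2]
leaf by tool: drive mm [-47.7 -29.9] z 67.8 yaw-DY 0.0073 tilt [ 0.001 -0.007]
t 16.53 pos [ 0.504  -0.3294  0.0603] F [-6.8  0.7  6.2] w 0.242
shift mm (tool) [29.6  2.5  0.4] rotvec [-0.007 -0.001  0.007]
contact_force: [-6.0, -1.5, 5.3]
leaf by tool: drive mm [-47.6 -27.3] z 67.8 yaw-DY 0.0046 tilt [ 0.002 -0.015]
t 17.12 pos [ 0.5033 -0.3269  0.0604] F [-6.  -1.5  5.3] w 0.242
shift mm (tool) [27.   2.6  0.4] rotvec [-0.015 -0.002  0.005]
```

```bash
for i in 1 2; do python3 -m pendant '{"xyz":[[0,-1,0],[2.5,0,0],[2.5,0,0],[0,0,0],[0,2,0],[0,2,0],[0,2,0]],"rotation":[[-0.01,0,0.004],[0,0,0],[0,0,0],[0,0,0],[0,0,0],[0,0,0],[0,0,0]],"gripper":[0,0,0,0,0,0,0]}' | grep -E "force"
python3 -c "
from h import *
where()"; done
```

```text
contact_force: [-7.6, -2.4, 5.3]
leaf by tool: drive mm [-42.2 -21.5] z 67.9 yaw-DY 0.0016 tilt [ 0.003 -0.006]
contact_force: [-6.4, -2.1, 5.4]
leaf by tool: drive mm [-42.1 -21.4] z 67.5 yaw-DY -0.0039 tilt [-0.005 -0.004]
```

It dropped in: x went from −47.7 to −42.2, exactly the 5.5 mm tooth depth, and y now resists. A firmer seat push, then release and lift.

```bash
python3 -m pendant '{"xyz":[[0,4,0],[0,4,0],[0,4,0],[0,0,0]],"rotation":[[0,0,0.004],[0,0,0],[0,0,0],[0,0,0]],"gripper":[0,0,0,0]}' | grep -E "force"
python3 -c "
from h import *
where()"
python3 -m pendant '{"xyz":[[0,0,0],[0,0,0],[0,0,0],[0,0,0],[0,0,-10],[0,0,-25],[0,0,-30],[0,0,-30],[0,-30,-20],[0,-40,0],[0,-30,0],[-30,0,0],[-40,0,0],[-40,0,0],[0,0,0]],"rotation":[[0,0,0],[0,0,0],[0,0,0],[0,0,0],[0,0,0],[0,0,0],[0,0,0],[0,0,0],[0,0,0],[0,0,0],[0,0,0],[0,0,0],[0,0,0],[0,0,0],[0,0,0]],"gripper":[0.32,0.34,0.36,0.36,0.36,0.36,0.36,0.36,0.36,0.36,0.36,0.36,0.36,0.36,0.36]}'
python3 - <<'E'
from h import *
t=eyes.camera("top");s=eyes.camera("side")
W=np.zeros((600,800,3),np.uint8);a=crop(t,365,180,150,115,5)[:, :520] if 0 else crop(t,365,180,140,112,3);b=crop(s,310,95,95,110,4)
W[:336,:420]=a;W[:440,420:800]=b
g=cv2.cvtColor(t,cv2.COLOR_BGR2GRAY).astype(np.float32)
def prof(x,ys,z):
    uv=proj("top",[[*drv(x/1000,y/1000),z/1000] for y in ys]).astype(np.float32)
    return cv2.remap(g,uv[:,:1],uv[:,1:],cv2.INTER_LINEAR)[:,0]
r=np.array([prof(x,np.arange(-130,110,.4),62) for x in np.arange(-8,-100,-.4)]).clip(0,255).astype(np.uint8)[:150]
W[445:595,:600]=r[...,None]; cv2.imwrite("pics/c10.png",W)
E
```

```text
contact_force: [-0.2, 0.5, 2.2]
leaf by tool: drive mm [-42.  -21.5] z 67.9 yaw-DY -0.0092 tilt [ 0.003 -0.025]
t: 19.87
eef_pos: [0.441, -0.4393, 0.1869]
eef_rot: [[-0.215, 0.977, -0.009], [0.977, 0.215, 0.011], [0.013, -0.006, -1.0]]
contact_force: [-1.1, 0.5, 1.1]
width: 0.363
```

The picture quota is used up, so I check numerically: the leaf's back-edge position along its length from the brightness step, and the jar, carton and wrench by frame difference.

```bash
python3 - <<'E'
from h import *
np.set_printoptions(linewidth=220)
t=eyes.camera("top"); g=cv2.cvtColor(t,cv2.COLOR_BGR2GRAY).astype(np.float32)
def prof(P):
    uv=proj("top",P).astype(np.float32); return cv2.remap(g,uv[:,:1],uv[:,1:],cv2.INTER_LINEAR)[:,0]
xs=np.arange(-92,-28.,2)
print("x  ",xs.astype(int))
for y in(-85,-70,-55,-40,-20,0,20,40): print(y,prof([[*drv(x/1000,y/1000),.0625] for x in xs]).astype(int))
ys=np.arange(40,66,1.); print("end",[prof([[*drv(x/1000,y/1000),.0625] for y in ys]).astype(int).tolist() for x in(-60,-35)])
o=cv2.imread("pics/top0.png"); d=cv2.absdiff(o,t).max(2)
for n,(x,y,w,h) in {"jar":(322,116,36,48),"carton":(248,106,70,50),"wrench":(312,250,34,86)}.items(): print(n,int((d[y:y+h,x:x+w]>60).sum()))
E
```

```text
x   [-92 -90 -88 -86 -84 -82 -80 -78 -76 -74 -72 -70 -68 -66 -64 -62 -60 -58 -56 -54 -52 -50 -48 -46 -44 -42 -40 -38 -36 -34 -32 -30]
-85 [227 226 226 227 227 224 226 227 227 227 224 207 200 206 196 146  97  86 117 170 195 197 205 221 228 228 228 228 227 228 233 217]
-70 [228 228 227 227 227 226 226 227 227 229 225 210 199 203 204 202 199 200 200 197 196 198 205 220 228 229 229 229 229 230 232 229]
-55 [229 229 229 228 229 227 227 227 228 229 227 211 202 204 204 203 201 202 205 201 199 199 204 223 231 229 230 229 229 230 231 229]
-40 [229 229 229 229 230 228 228 228 228 228 223 210 206 205 205 206 204 202 202 205 206 207 207 205 205 204 203 203 203 204 202 202]
-20 [229 230 229 231 230 229 228 229 228 229 228 218 206 204 205 204 204 202 202 205 208 207 206 205 204 204 201 200 205 205 205 202]
0 [230 230 231 231 231 231 229 228 228 229 228 215 204 203 204 205 203 202 204 205 208 208 205 205 207 204 199 201 204 206 204 203]
20 [231 231 231 231 231 230 229 229 229 230 212 186 190 205 206 207 207 205 203 205 209 210 206 206 210 206 201 203 204 206 206 203]
40 [231 232 232 232 231 231 230 230 229 231 224 203 199 205 205 208 207 205 204 206 209 210 207 205 208 209 205 204 205 206 207 205]
end [[207, 206, 207, 208, 208, 207, 207, 207, 208, 209, 210, 210, 209, 187, 164, 175, 194, 215, 232, 234, 233, 232, 232, 232, 233, 233], [205, 206, 206, 207, 207, 207, 207, 208, 208, 208, 208, 210, 206, 185, 163, 173, 191, 214, 230, 232, 232, 231, 231, 231, 231, 231]]
jar 0
carton 0
wrench 0
```

```bash
python3 - <<'E'
from h import *
g=cv2.cvtColor(eyes.camera("top"),cv2.COLOR_BGR2GRAY).astype(np.float32)
def edge(y,x0,x1,z,lev):
    xs=np.arange(x0,x1,.25); uv=proj("top",[[*drv(x/1000,y/1000),z/1000] for x in xs]).astype(np.float32)
    p=cv2.remap(g,uv[:,:1],uv[:,1:],cv2.INTER_LINEAR)[:,0]>lev; i=np.argwhere(p[1:]!=p[:-1])
    return xs[i[0,0]] if len(i) else np.nan
def fit(ys,xs):
    m=np.isfinite(xs); k=np.polyfit(ys[m],xs[m],1); r=xs[m]-np.polyval(k,ys[m]); k2=np.polyfit(ys[m][abs(r)<1],xs[m][abs(r)<1],1); return k2,abs(r).max().round(2),m.sum()
ys=np.arange(-90,50,4.); print("leaf back",fit(ys,np.array([edge(y,-77,-65,62.5,217) for y in ys])))
ys=np.arange(-60,128,4.); print("way edge",fit(ys,np.array([edge(y,-108,-92,57.5,120) for y in ys])))
ys=np.arange(-120,128,4.); print("rail far edge",fit(ys,np.array([edge(y,75,55,70,120) if 0 else edge(y,58,80,70,110) for y in ys])))
to([*drv(-.090,0.0),.1],tool(DY))
E
```

```text
leaf back (array([-7.50250411e-03, -7.17258478e+01]), np.float64(1.6), np.int64(35))
way edge (array([ 5.90454440e-03, -1.03157031e+02]), np.float64(0.51), np.int64(47))
rail far edge (array([6.07199517e-03, 6.54314044e+01]), np.float64(0.37), np.int64(62))
t 20.07 pos [ 0.4419 -0.431   0.186 ] F [ 0.8  0.1 -0.3] w 0.362
shift mm (tool) [170.7  57.7  89.3] rotvec [-0.005 -0.021  0.01 ]
```

The leaf's back edge differs from the drive's direction (way and rail edges agree) by about 0.013 rad. That is within the limit, but the toothed end could be slightly short. I push it square with the closed fingers on the back edge near the toothed end.

```bash
python3 -m pendant '{"xyz":[[35,8,0],[35,8,0],[35,8,0],[35,8,0],[35,8,0],[10,2,10],[0,0,20],[0,0,20],[0,0,10],[0,0,0]],"rotation":[[-0.003,-0.005,0.003],[-0.003,-0.005,0.003],[0,-0.005,0.003],[0,-0.005,0],[0,0,0],[0,0,0],[0,0,0],[0,0,0],[0,0,0],[0,0,0]],"gripper":[0,0,0,0,0,0,0,0,0,0]}'
python3 - <<'E'
from h import *
T=tool(.208); to([*drv(-.101,.035),.062],T)
E
```

```text
t: 20.9
eef_pos: [0.4447, -0.2136, 0.1275]
eef_rot: [[-0.237, 0.971, 0.009], [0.971, 0.237, 0.012], [0.01, 0.011, -1.0]]
contact_force: [-0.4, -0.3, -0.3]
width: 0.006
t 20.9 pos [ 0.4447 -0.2136  0.1275] F [-0.4 -0.3 -0.3] w 0.006
shift mm (tool) [-4.3 -5.  65.4] rotvec [ 0.011 -0.01   0.031]
```

```bash
python3 -m pendant '{"xyz":[[-2,-3,15],[-2,-3,15],[0,0,12],[0,0,8],[0,0,4],[0,0,0]],"rotation":[[0.005,-0.005,0.015],[0.005,-0.005,0.015],[0,0,0],[0,0,0],[0,0,0],[0,0,0]],"gripper":[0,0,0,0,0,0]}'
python3 - <<'E'
from h import *
T=tool(.208); to([*drv(-.101,.035),.060],T)
E
```

```text
t: 21.4
eef_pos: [0.4428, -0.2172, 0.0755]
eef_rot: [[-0.21, 0.978, 0.008], [0.978, 0.21, 0.0], [-0.001, 0.007, -1.0]]
contact_force: [-0.5, -0.4, -0.0]
width: 0.002
t 21.4 pos [ 0.4428 -0.2172  0.0755] F [-0.5 -0.4 -0. ] w 0.002
shift mm (tool) [-0.6 -1.7 15.5] rotvec [0.007 0.001 0.003]
```

```bash
python3 -m pendant '{"xyz":[[0,-1,5],[0,-1,5],[0,0,4],[0,0,0]],"rotation":[[0.007,0,0.003],[0,0,0],[0,0,0],[0,0,0]],"gripper":[0,0,0,0]}' | grep -E "force"
python3 - <<'E'
from h import *
T=tool(.208); to([*drv(-.087,.035),.060],T)
E
```

```text
contact_force: [-1.0, 0.1, 1.0]
t 21.73 pos [ 0.4426 -0.2185  0.0624] F [-1.   0.1  1. ] w -0.003
shift mm (tool) [ 0.6 12.9  2.5] rotvec [ 0.004  0.003 -0.   ]
```

```bash
python3 -m pendant '{"xyz":[[0,0,1.5],[0,0,1],[0,3,0],[0,3,0],[0,3,0],[0,0,0]],"rotation":[[0.004,0,0],[0,0,0],[0,0,0],[0,0,0],[0,0,0],[0,0,0]],"gripper":[0,0,0,0,0,0]}' | grep -E "force"
python3 -c "
from h import *
to([*drv(-.087,.035),.060],tool(.208))"
for i in 1 2; do python3 -m pendant '{"xyz":[[0,3,0],[0,3,0],[0,3,0]],"rotation":[[0,0,0],[0,0,0],[0,0,0]],"gripper":[0,0,0]}' | grep -E "force"
python3 -c "
from h import *
to([*drv(-.087,.035),.060],tool(.208))"; done
```

```text
contact_force: [-0.7, 0.3, 1.0]
t 22.23 pos [ 0.453  -0.2167  0.0602] F [-0.7  0.3  1. ] w 0.002
shift mm (tool) [1.1 2.3 0.2] rotvec [ 0.001  0.003 -0.001]
contact_force: [0.4, 0.5, 0.2]
t 22.48 pos [ 0.4624 -0.2148  0.0603] F [0.4 0.5 0.2] w -0.001
shift mm (tool) [ 1.1 -7.2  0.3] rotvec [ 0.001  0.003 -0.001]
contact_force: [-6.8, -0.9, 3.5]
t 22.73 pos [ 0.4657 -0.2138  0.0595] F [-6.8 -0.9  3.5] w 0.001
shift mm (tool) [  0.8 -10.7  -0.4] rotvec [-0.011 -0.    -0.001]
```

```bash
python3 -m pendant '{"xyz":[[0,5,0],[0,5,0],[0,6,0]],"rotation":[[0.008,0,0],[0,0,0],[0,0,0]],"gripper":[0,0,0]}' | grep -E "force"
python3 -c "
from h import *
to([*drv(-.087,.035),.060],tool(.208))"
python3 -m pendant '{"xyz":[[0,-6,0],[0,-6,0],[-15,-1,0],[-18,0,0],[-18,0,0],[-15,0,0],[0,0,0]],"rotation":[[0.01,0,0],[0,0,0],[0,0,0],[0,0,0],[0,0,0],[0,0,0],[0,0,0]],"gripper":[0,0,0,0,0,0,0]}' | grep -E "force"
python3 -c "
from h import *
to([*drv(-.087,-.04),.060],tool(.208))"
```

```text
contact_force: [-14.8, -1.4, 18.6]
t 22.98 pos [ 0.4657 -0.2136  0.0576] F [-14.8  -1.4  18.6] w 0.001
shift mm (tool) [  0.6 -10.9  -1.9] rotvec [-0.048 -0.01  -0.006]
contact_force: [0.7, -1.1, 0.2]
t 23.57 pos [ 0.4662 -0.2747  0.0585] F [ 0.7 -1.1  0.2] w 0.002
shift mm (tool) [-14.4   1.7  -2. ] rotvec [-0.058 -0.025 -0.002]
```

```bash
python3 -m pendant '{"xyz":[[0,0,-1.5],[0,0,-1],[0,3,0],[0,3,0],[0,0,0]],"rotation":[[-0.03,-0.012,0],[-0.028,-0.012,0],[0,0,0],[0,0,0],[0,0,0]],"gripper":[0,0,0,0,0]}' | grep -E "force"
python3 -c "
from h import *
to([*drv(-.087,-.026),.060],tool(.208))"
python3 -m pendant '{"xyz":[[0,3,0],[0,3,0],[0,3,0]],"rotation":[[0,0,0],[0,0,0],[0,0,0]],"gripper":[0,0,0]}' | grep -E "force"
python3 -c "
from h import *
to([*drv(-.087,-.026),.060],tool(.208))"
```

```text
contact_force: [0.1, -0.1, 0.5]
t 23.98 pos [ 0.4734 -0.2717  0.0605] F [ 0.1 -0.1  0.5] w -0.002
shift mm (tool) [-1.9 -6.   0.5] rotvec [ 0.003 -0.    -0.002]
contact_force: [-8.9, -1.6, 4.4]
t 24.23 pos [ 0.4776 -0.2703  0.0597] F [-8.9 -1.6  4.4] w 0.003
shift mm (tool) [ -2.4 -10.4  -0.3] rotvec [-0.008 -0.003 -0.001]
```

Contact points at the two ends give a back-edge yaw of 0.2076 against the drive's 0.207, so the leaf is square. I back off, lift clear, and take a last numeric check.

```bash
python3 -m pendant '{"xyz":[[0,-4,0],[0,-6,0],[0,-6,-5],[0,-3,-25],[0,0,-30],[0,0,-30],[-30,0,-20],[-40,0,0],[-40,0,0],[-30,0,0],[0,0,0],[0,0,0]],"rotation":[[0,0,0],[0,0,0],[0,0,0],[0,0,0],[0,0,0],[0,0,0],[0,0,0],[0,0,0],[0,0,0],[0,0,0],[0,0,0],[0,0,0]],"gripper":[0,0,0,0,0,0,0,0,0,0,0,0]}'
python3 - <<'E'
from h import *
t=eyes.camera("top");g=cv2.cvtColor(t,cv2.COLOR_BGR2GRAY).astype(np.float32)
def edge(y,x0,x1,z,lev):
    xs=np.arange(x0,x1,.25); uv=proj("top",[[*drv(x/1000,y/1000),z/1000] for x in xs]).astype(np.float32)
    p=cv2.remap(g,uv[:,:1],uv[:,1:],cv2.INTER_LINEAR)[:,0]>lev; i=np.argwhere(p[1:]!=p[:-1]); return xs[i[0,0]] if len(i) else np.nan
def fit(ys,x):
    x=np.array(x);m=np.isfinite(x)&(abs(x-np.nanmedian(x))<1.5); return np.polyfit(ys[m],x[m],1).round(4),m.sum()
for lev in(212,217,222):
    ys=np.arange(-80,50,4.); print("leaf back",fit(ys,[edge(y,-77,-65,62.5,lev) for y in ys]))
ys=np.arange(-60,128,4.); print("way edge",fit(ys,[edge(y,-108,-92,57.5,120) for y in ys]))
ys=np.arange(-120,128,4.);print("rail",fit(ys,[edge(y,58,80,70,110) for y in ys]))
o=cv2.imread("pics/top0.png"); d=cv2.absdiff(o,t).max(2)
for n,(x,y,w,h) in {"jar":(322,116,36,48),"carton":(248,106,70,50),"wrench":(312,250,34,86)}.items(): print(n,int((d[y:y+h,x:x+w]>60).sum()))
E
```

```text
t: 25.23
eef_pos: [0.4906, -0.4132, 0.1766]
eef_rot: [[-0.214, 0.977, -0.004], [0.977, 0.214, 0.002], [0.003, -0.003, -1.0]]
contact_force: [0.3, 0.3, -0.1]
width: -0.002
leaf back (array([ 4.50000e-03, -7.08572e+01]), np.int64(5))
leaf back (array([ 2.30000e-03, -6.97036e+01]), np.int64(4))
leaf back (array([-6.30000e-03, -6.99047e+01]), np.int64(5))
way edge (array([ 5.300000e-03, -1.032061e+02]), np.int64(47))
rail (array([5.90000e-03, 6.54157e+01]), np.int64(62))
jar 0
carton 0
wrench 0
```

Arm shadow spoils the back-edge reading; I move the arm back to where it was clear before and repeat.

```bash
python3 -m pendant '{"xyz":[[-15,-25,-5],[-15,-22,-5],[0,0,0],[0,0,0]],"rotation":[[0,0,0],[0,0,0],[0,0,0],[0,0,0]],"gripper":[0,0,0,0]}' | grep eef_pos
python3 - <<'E'
from h import *
t=eyes.camera("top");g=cv2.cvtColor(t,cv2.COLOR_BGR2GRAY).astype(np.float32)
xs=np.arange(-84,-60,.25); Y=np.arange(-88,50,3.); r=[]
for y in Y:
    uv=proj("top",[[*drv(x/1000,y/1000),.0625] for x in xs]).astype(np.float32)
    p=cv2.GaussianBlur(cv2.remap(g,uv[:,:1],uv[:,1:],cv2.INTER_LINEAR),(1,9),0)[:,0]; dp=np.gradient(p); i=dp.argmin(); r.append((xs[i],dp[i]))
r=np.array(r); print(r[:,0].tolist())
m=abs(r[:,0]-np.median(r[:,0]))<2; print(np.polyfit(Y[m],r[m,0],1).round(4),m.sum())
h=g[200:300,460:500] if 0 else None
E
```

```text
eef_pos: [0.4516, -0.4463, 0.1861]
[-61.25, -62.75, -62.25, -71.75, -73.0, -70.25, -71.0, -70.75, -70.25, -71.75, -71.0, -70.25, -71.25, -71.5, -70.75, -71.5, -71.0, -70.5, -71.25, -71.25, -70.75, -70.0, -69.5, -70.5, -69.75, -69.25, -70.0, -69.5, -69.25, -70.5, -71.5, -71.25, -72.25, -72.0, -71.5, -72.5, -72.0, -72.0, -72.75, -72.0, -71.25, -72.5, -72.0, -71.5, -72.25, -72.0]
[-8.90000e-03 -7.13831e+01] 41
```

```bash
python3 -c "
from cell import manip
print(manip.sense()['contact_force'].round(1)); print(manip.sign_off())"
```

```text
[-1.3  1.2  0.8]
the job is handed in; nothing more can be done
None
```

The gauge leaf is on the drive's guide way with its teeth home in the spindle's thread. I handed the job in at about 26 s on the robot's clock; the hand-in gives no verdict.

**What I did:** I pressed the toothed end over the thumb well and drew the leaf about 18 mm, so it stayed tipped. I gripped the tang at an 18° tilt and laid the leaf on the way. I regripped low and stepped it along the thread until it dropped in, then pushed the back edge square with the closed fingers and moved clear.

**Checks that agreed:**
- **Tipped:** the side view showed the leaf staying tipped with the gripper clear of it. The hole height and toothed-end corner gave about 18°, above the 0.15 rad needed.
- **Depth:** the teeth stopped on the crests at x = −47.7 and went in to −42.2. That 5.5 mm is the full tooth depth; the absolute reading is 1.8 mm past the nominal −44 because of my drive-frame offset.
- **Squareness:** the fingers met the back edge at two places 58 mm apart, giving a yaw of 0.2076 rad. The way and rail edges in the image give about 0.207 rad for the drive.
- **Bystanders:** the jar, carton and wrench areas of the top picture had not changed.

**Checks that disagreed or were not made:**
- **Squareness by image:** the back-edge fit in the image was noisy, about 1 pixel (1.8 mm) with shadow and glare. It differed from the drive by 0.013 to 0.015 rad, still under the 0.025 limit. I trusted the contact measurement instead.
- **Final view:** the 12-picture limit was used up, so I did not look at the seated leaf in a picture.
- **Flatness:** I did not measure the leaf's final height or level separately.

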